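Unlatch the sample reader with a screwdriver and unload its holder

ROBOT

A 6-joint arm with a two-finger parallel gripper is mounted at the origin on a cart in front of the work surface, level with it; the furniture and walls round the work are solid. World frame = base frame: x ahead of the robot, y to its left, z up, the work surface at z = 0. Lengths are in m, angles in rad, forces in N, time in s.
With the tool pointing down it reaches from about 0.35 to 0.775 m from the base axis. Payload 7.3 kg.
Tool frame: the origin (TCP) lies at the very end of the fingers, on their centre line; the grasp point (between the pads) lies 19 mm behind it; z points along the fingers, y is the line along which they close (so a half turn about z gives the same grasp; the last joint's range is limited). The gripper opens to 92 mm and grips with 3 to 60 N. Pads are 19 mm wide; open, the fingers measure 130 mm over their backs; the gripper's body (75 mm by 190 mm) begins 47 mm behind the grasp point.
Start: joints at [1.135, 0.342, 1.524, -0, 1.275, -0.146], TCP at [0.15, 0.503, 0.227] pointing down, gripper open.
Joint ranges: [-2.53, 2.53], [-0.77, 2.02], [0.04, 2.7], [-1, 4.14], [0.28, 2.66], [-3.11, 3.11]. Speed limits (rad/s): [2.57, 2.57, 3.14, 3.14, 3.14, 3.14].

INTERFACE

Orientations are given as [roll, pitch, yaw] about the fixed x, y, z axes, in that order (R = Rz(yaw) Ry(pitch) Rx(roll)).
In Python, from cell import robot gives the robot as it stands. The module is installed in compiled form; this text tells all that it offers.
- The arm moves only by the tool arm_command, never from a script. Its argument "moves" is a list of rows, each a list of 3 entries, a list of its own where there are three numbers: the shift along the tool's x, y, z in m, then the turn, a rotation vector about the tool's x, y, z in rad, then the finger opening in m, from 0 to 0.0918. In form: [[[dx, dy, dz], [ax, ay, az], claw], ...]. A call has exactly 5 rows; each row is the pose to reach, as a shift and turn from the pose commanded when the call began, along the tool's axes at that moment; what a row does not reach only later rows make up. A row lasts 1/10 s, in which the tool goes at most 50 mm and 8.59 degrees, less where a joint would pass 70% of its speed; a pose out of reach is approached as far as the arm can. A call with a gripper value outside its range is refused whole. The fingers move at their own pace and stop on an object; "squeeze" is the grip in N (left out, the last holds). Time passes only in rows, so rows that repeat a pose let the fingers close, or fill a call up. It gives the time, the measured TCP pose, the force, the opening and the grip force at its end, in the units of the state.
- robot.observe(): the state, without advancing time (a new reading comes with each control period).
- robot.read_camera(name): name is "side" or "top"; returns the picture (384x512x3 uint8, red, green, blue); there is no depth.
- robot.camera_model(name): a dict with "fx", "fy", "cx", "cy" (pixels), "R" (3x3) and "t" (3): a world point X has camera coordinates R X + t. Camera axes: x right, y down, z forward; pixel columns grow to the right and rows downward; lengths in m; the calibration is good to about 2 mm. A picture is of the moment at which its call begins. camera_model takes no time and is no camera call.
- robot.hand_in(): hands the job in; it is judged then, once.
The state is a dict: "time": time; "qpos": joint angles; "qvel": joint speeds; "joint_efforts": joint torques, N m; "tool_pos": TCP position; "tool_rot": TCP orientation; "contact_force": force on the tool from outside, world axes, zero at the start; "torque": the same for the moment, N m; "opening": finger opening in m; "grip_force": force on a finger pad.
Only numpy, scipy, OpenCV 4.12 (cv2) and the standard library are available. Lean on these libraries where they do the work, as an engineer would, in place of code of your own. Each camera call takes 0.05 s, during which the arm holds its last target. There are 200 camera calls.

TASK

Unload the small white sample reader. With the screwdriver, press the release button at the bottom of the small recess in its sloping front and, keeping it pressed, push the carriage out of the side of the reader as far as it goes; then lay the screwdriver down flat on the bench or the foam sheet, and lift the metal sample holder off the carriage and lay it flat on the middle of the tissue pack. Leave the other things as they stand.

Things in the scene. Friction and masses are not known exactly. Their poses are not given: they have to be found in the camera images.
- reader: the sample reader: a white box, fixed, 153 mm deep (x), 138 wide (y), 92 high; origin on the bench under its middle, 87 mm behind the foot of its front; its +x points away from its front, its +y to the side where the carriage comes out. Front and carriage bar lean back 36 degrees from vertical. Seen from the front, the bare aluminium bar across the front is the carriage's; it slides to +y and stays where it is left
- recess_mouth (a point): centre of the mouth of the recess in the carriage's aluminium bar, 58 mm above the bench; moves with the carriage. Its +x points straight into the recess (forward and 36 degrees down), its +y is the way the carriage comes out, its z points up the slope. The recess is a rectangular hole 12 mm wide (y) and 9 mm high (z) that goes straight in; the face of the release button lies 14 mm inside it, and the walls of the recess go on to 20 mm
- release (a joint): travel of the button into the recess: 0 at rest, 0.007 m at its stop; springs back (1.1 N to start, 3.8 N at the stop). Past 0.005 m the latch is clear. Ratchet teeth lie all along the way: let go early and the carriage locks at the next tooth, within 20 mm. Beyond 0.075 m of carriage travel it is past the last tooth
- carriage (a joint): how far the carriage is out: 0 closed and latched, 0.08 m at its outer stop; sliding friction about 1.2 N. While it is shut the sample holder is under the reader's roof
- screwdriver: screwdriver with a yellow handle, 136 mm long, lying flat on the foam sheet. Origin at mid-length on its underside; its y axis runs along it, the handle to +y, the tip to -y
- driver_handle (a point): centre of the screwdriver's handle, on its axis (8.5 mm above what it lies on), 90 mm from the tip; handle 17 mm thick and 85 mm long, from 46 mm behind this point to 39 mm ahead of it; y axis along it, away from the tip
- driver_tip (a point): the tip of the screwdriver's steel shaft (4.2 mm thick, 51 mm of it bare)
- holder_mid (a point): middle of the sample holder, an aluminium bar with a notch: 24 mm (x) by 60 mm (y) by 8 mm thick (two small heads stand up to 11 mm), this point 4 mm above its underside. It rests on a tongue of the carriage only 20 mm wide (x) and 6 mm thick, 42 mm above the bench, between two end lips 4 mm high; it comes out with the carriage. The carriage's sloping bar stands 38 mm in front of it
- pack_top (a point): centre of the top of the pack of lens tissue, a flat white packet 95 mm (x) by 62 mm (y) and 13 mm thick, lying on the foam sheet; z up
- foam_sheet: grey foam sheet on the bench, 18 mm thick, about 0.27 by 0.35 m, fixed; the screwdriver and the tissue pack lie on it in either order
- vial: bystander: sample vial with screw cap, 23 mm across, 48 high, upright on the foam sheet between the screwdriver and the tissue pack; origin under its middle
- dropper: bystander: small brown bottle with a black cap, 33 mm across, 74 high
- tape: bystander: roll of amber tape lying flat, 65 mm across, 12 high
- torch: bystander: black pocket torch, 23 by 91 by 23 mm, lying. Other bystanders (solvent bottle, dish, keys, the equipment) are fixed
- sample_holder: the sample holder again; origin in the middle of its underside, axes as for holder_mid
Things that resemble listed ones, but are neither listed nor needed, are in the scene too. Of the things that look like the screwdriver, the larger one is meant.

How it is judged:
By the outcome, as a careful person would: the job done as asked, in the order asked, and still so for the second after the job is handed in, with the robot touching nothing.
It also fails if it takes over 69 s, if anything falls off the work surface, if the arm or the gripper's body presses on something with over 40 N, if the wrist force passes 120 N, or if a joint passes its speed limit or range.

## Working session

There is one attempt and no reset: what is moved stays moved. The work goes in short steps, Python scripts to look and compute and a tool call to move; the robot and the scene stay as the last step left them, time stands still between calls to the robot, and variables do not carry over. Pictures are saved under pics/ and viewed, at most 14 in all, crops included, and the job is handed in when it is done.

Besides the shell and the picture viewer there is one more tool, called after ">>>" as name([rows], argument=value, ...), one row to a line, values as JSON. arm_command: Moves the arm, as the interface text tells. Its arguments: {"type":"object","properties":{"moves":{"type":"array"},"squeeze":{"type":"number"}},"required":["moves"]}

```bash
mkdir -p pics
python3 - <<'E'
from cell import robot
import cv2,numpy as np
for n in("side","top"):
    im=robot.read_camera(n); cv2.imwrite(f"pics/{n}0.png",im[:,:,::-1])
    m=robot.camera_model(n); R=np.array(m["R"]);t=np.array(m["t"])
    print(n,m["fx"],m["fy"],m["cx"],m["cy"],"C",-R.T@t,"\n",R.round(3))
s=robot.observe();print({k:np.round(v,3) for k,v in s.items()})
E
```

```text
side 395.7554132784198 395.7554132784198 256.9004779374075 190.71459022175395 C [ 0.11615206 -0.8553814   0.77388664] 
 [[ 0.907 -0.422 -0.02 ]
 [-0.29  -0.588 -0.755]
 [ 0.307  0.69  -0.655]]
top 382.97311919733806 382.97311919733806 249.27783494885938 192.84188413203285 C [ 0.35249947 -0.09802564  1.12924931] 
 [[-0.011 -1.     0.011]
 [-0.997  0.011 -0.074]
 [ 0.074 -0.011 -0.997]]
{'time': np.float64(0.1), 'qpos': array([ 1.135,  0.343,  1.525,  0.   ,  1.275, -0.146]), 'qvel': array([ 0.   , -0.002, -0.002, -0.001, -0.002,  0.   ]), 'joint_efforts': array([ 3.000e-03, -4.320e+01, -2.447e+01,  7.200e-02,  5.300e-02,
       -0.000e+00]), 'tool_pos': array([0.15 , 0.503, 0.226]), 'tool_rot': array([-3.14 , -0.   ,  2.852]), 'contact_force': array([ 0.302, -1.068, -0.127]), 'torque': array([-0.051,  0.007, -0.023]), 'grip_force': np.float64(0.0), 'opening': np.float64(0.092)}
```

View pics/side0.png

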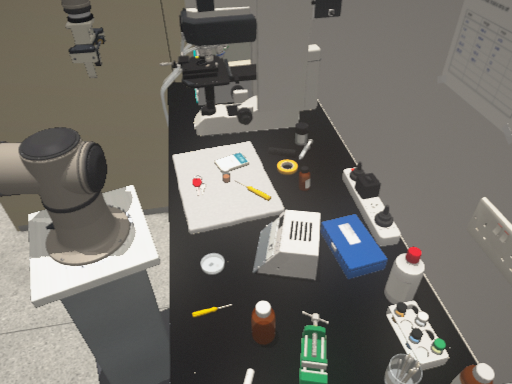

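View pics/top0.png

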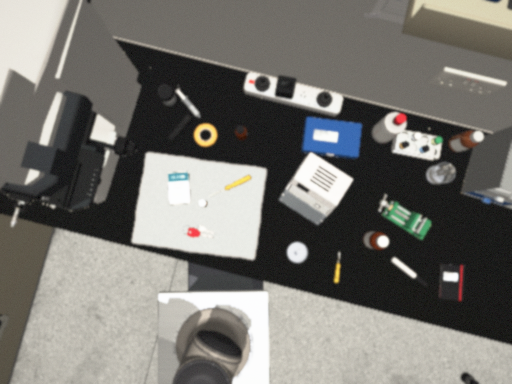

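Side: the large yellow screwdriver is at about (258,192) on the foam and the small one at (205,311). The reader is at (290,243) and the pack at (232,163). Top: the large driver's handle is at (238,183) with its tip towards (207,200), and the small one is at (337,266) on the bench. The vial is at (202,203), the pack at (178,188) and the reader at (317,187), with its front facing lower left.

Candidates for the driver: the yellow one on the foam at (238,183) top, or the yellow one on the bench at (337,266) top. The pack could be confused with the keys/red at (193,232), the blue box at (332,137) or the dark case at (452,281). For the reader, the blue box and the green device. I choose the driver on the foam because it is the larger one. A close crop will check that.

```bash
cat > h.py <<'E'
import cv2,numpy as np
from cell import robot
from scipy.spatial.transform import Rotation as Ro
def ray(n,uv,z):
    m=robot.camera_model(n);R=np.array(m["R"]);C=-R.T@np.array(m["t"])
    d=R.T@np.array([(uv[0]-m["cx"])/m["fx"],(uv[1]-m["cy"])/m["fy"],1]); return C+d*(z-C[2])/d[2]
def proj(n,X):
    m=robot.camera_model(n);c=np.array(m["R"])@np.array(X)+np.array(m["t"]);return np.array([m["fx"]*c[0]/c[2]+m["cx"],m["fy"]*c[1]/c[2]+m["cy"]])
def tri(a,b):
    A=[];B=[]
    for n,uv in(("top",a),("side",b)):
        C=ray(n,uv,10)*0; p,q=ray(n,uv,0),ray(n,uv,.3); d=(q-p)/np.linalg.norm(q-p); P=np.eye(3)-np.outer(d,d); A.append(P);B.append(P@p)
    X=np.linalg.solve(sum(A),sum(B)); return X
def shot(n,f=None):
    im=robot.read_camera(n)[:,:,::-1].copy()
    if f: cv2.imwrite(f,im)
    return im
def crop(im,x,y,w,h,s):
    o=cv2.resize(im[y:y+h,x:x+w],None,fx=s,fy=s,interpolation=cv2.INTER_CUBIC)
    for u in range(x,x+w,10): cv2.putText(o,str(u) if u%20==0 else "|",((u-x)*s,8),0,.3,(0,0,255),1)
    for v in range(y,y+h,10): cv2.putText(o,str(v),(0,(v-y)*s+4),0,.3,(0,0,255),1)
    return o
E
python3 - <<'E'
from h import *
t=cv2.imread("pics/top0.png");s=cv2.imread("pics/side0.png")
a=crop(t,155,160,100,75,4);b=crop(t,265,145,100,75,4);c=crop(s,170,145,110,75,4)[:, :400];d=crop(s,245,205,100,75,4)
cv2.imwrite("pics/c1.png",np.vstack([np.hstack([a,b]),np.hstack([c,d])]))
for n,im in(("top",t),("side",s)):
    hsv=cv2.cvtColor(im,cv2.COLOR_BGR2HSV); m=cv2.inRange(hsv,(18,150,110),(32,255,255))
    for k in cv2.findContours(m,0,1)[0]:
        if cv2.contourArea(k)>10: print(n,cv2.minAreaRect(k),cv2.boxPoints(cv2.minAreaRect(k)).round(1).tolist())
    g=(cv2.inRange(hsv,(0,0,150),(180,60,255)));
E
```

```text
top ((336.8155822753906, 273.0287170410156), (5.251072883605957, 18.378755569458008), 5.194429397583008) [[333.3999938964844, 281.8999938964844], [335.0, 263.6000061035156], [340.29998779296875, 264.1000061035156], [338.6000061035156, 282.3999938964844]]
top ((240.5000457763672, 181.0), (2.2360680103302, 18.782970428466797), 63.43495178222656) [[231.60000610351562, 184.1999969482422], [248.39999389648438, 175.8000030517578], [249.39999389648438, 177.8000030517578], [232.60000610351562, 186.1999969482422]]
top ((205.30001831054688, 134.40000915527344), (23.25510597229004, 22.807893753051758), 26.56505012512207) [[189.8000030517578, 139.39999389648438], [200.0, 119.0], [220.8000030517578, 129.39999389648438], [210.60000610351562, 149.8000030517578]]
side ((204.0882568359375, 311.35296630859375), (5.093247413635254, 25.223705291748047), 75.96376037597656) [[191.1999969482422, 311.8999938964844], [215.6999969482422, 305.79998779296875], [216.89999389648438, 310.79998779296875], [192.5, 316.8999938964844]]
side ((258.2877502441406, 192.382080078125), (24.962047576904297, 4.27365779876709), 29.05460548400879) [[246.3000030517578, 188.1999969482422], [248.39999389648438, 184.5], [270.20001220703125, 196.60000610351562], [268.20001220703125, 200.3000030517578]]
side ((286.9615173339844, 165.69232177734375), (20.592195510864258, 13.532012939453125), 11.309932708740234) [[275.5, 170.3000030517578], [278.20001220703125, 157.0], [298.3999938964844, 161.10000610351562], [295.70001220703125, 174.3000030517578]]
```

View pics/c1.png

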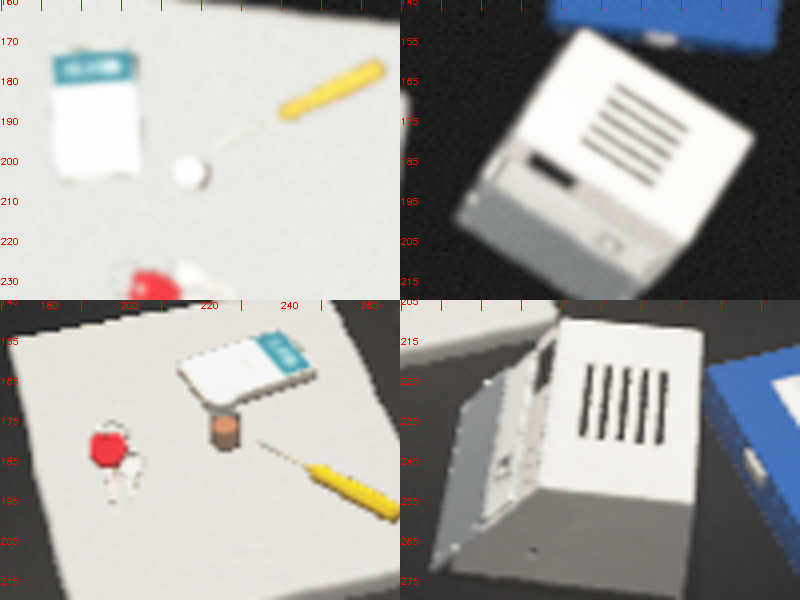

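The crop confirms my choice. The large driver's handle runs from (225,189) to (251,176) in the top view, with its tip near (208,197). The vial is at (202,203) and the pack spans (168–190,173–204). The reader roof has its back corners at (311,152) and (354,179), and the recess is the small square at (317.5,206) top and (270.7,246.7) side.

Run:
```python
from h import *
np.set_printoptions(precision=4,suppress=True)
c=lambda x,y:(265+(x-400)/4-.4,145+y/4-.4)
P=[ray("top",c(*p),.092) for p in((585,28),(755,135),(690,243),(520,143))]
print("roof",P,[np.linalg.norm(P[i]-P[(i+1)%4]) for i in range(4)])
for v in (P[0]-P[1],P[3]-P[2]): print("yaw from y",np.degrees(np.arctan2(v[1],v[0]))-90)
S=[(562,320),(703,330),(694,503),(540,487)]
sp=[(245+(x-400)/4-.4,205+(y-300)/4-.4) for x,y in S]
for a,b in zip([c(585,28),c(755,135),c(690,243)],[sp[1],sp[2],sp[3]]): print("tri",tri(a,b))
rt=c(610,243);rs=(245+103/4-.4,205+167/4-.4)
print("recess",ray("top",rt,.058),ray("side",rs,.058),tri(rt,rs))
# driver
h=[ray("top",p,.0265) for p in((224.8,188.6),(250.4,175.9))];print("handle ends",h,np.linalg.norm(h[1]-h[0]), "tip",ray("top",(207.8,196.8),.02))
print("tri handle centre",tri((237.6,182.2),(258.3,192.4)),"handle end s",ray("side",(269.7,198.5),.0265),"tip s",ray("side",(234.3,179.8),.0201),
 "front end s",ray("side",(247,186.5),.0265))
# pack
t=[ray("top",(155+x/4-.4,160+y/4-.4),.031) for x,y in((52,50),(136,50),(140,176),(55,177))];print("pack",t,sum(t)/4,[np.linalg.norm(t[i]-t[(i+1)%4]) for i in range(4)])
q=[ray("side",(170+x/4-.4,145+(y-300)/4-.4),.031) for x,y in((178,370),(280,331),(317,372),(215,403))];print("pack s",q,sum(q)/4)
print("vial",ray("top",(155+190/4-.4,160+171/4-.4),.066))
print("tape",ray("top",(205.3,134.4),.012))
print("TCP proj",proj("top",robot.observe()["tool_pos"]))
```

```text
roof [array([ 0.5408, -0.28  ,  0.092 ]), array([ 0.4659, -0.3946,  0.092 ]), array([ 0.3926, -0.348 ,  0.092 ]), array([ 0.462 , -0.2338,  0.092 ])] [np.float64(0.1369044752959832), np.float64(0.08682485615501784), np.float64(0.13364908857819288), np.float64(0.09134071558786772)]
yaw from y -33.185177568021565
yaw from y -31.292244739500944
tri [ 0.5409 -0.28    0.093 ]
tri [ 0.4653 -0.3943  0.0923]
tri [ 0.3929 -0.3478  0.0935]
recess [ 0.3945 -0.3     0.058 ] [ 0.395  -0.2982  0.058 ] [ 0.3944 -0.2996  0.0598]
handle ends [array([ 0.447 , -0.0401,  0.0265]), array([ 0.4832, -0.1144,  0.0265])] 0.08268059246613327 tip [0.4243 0.0097 0.02  ]
tri handle centre [ 0.4657 -0.0774  0.0273] handle end s [ 0.4843 -0.1145  0.0265] tip s [0.4292 0.014  0.0201] front end s [ 0.448  -0.0384  0.0265]
pack [array([0.4961, 0.1241, 0.031 ]), array([0.4955, 0.0637, 0.031 ]), array([0.4046, 0.0608, 0.031 ]), array([0.4045, 0.1215, 0.031 ])] [0.4502 0.0925 0.031 ] [np.float64(0.060397106085490794), np.float64(0.09093841196476979), np.float64(0.060742481830050134), np.float64(0.09158736072225669)]
pack s [array([0.4012, 0.1105, 0.031 ]), array([0.4935, 0.1231, 0.031 ]), array([0.4979, 0.0596, 0.031 ]), array([0.412 , 0.0584, 0.031 ])] [0.4512 0.0879 0.031 ]
vial [0.406  0.0211 0.066 ]
tape [0.6096 0.0172 0.012 ]
TCP proj [-15.6698 312.7086]
```

```bash
cat >> h.py <<'E'
def rel(p,yaw,tilt=0,s=None):
    "shift (mm) and rotvec (rad) in tool axes to world TCP p, tool-down yaw, then tilt about tool y"
    s=s or robot.observe(); R0=Ro.from_euler('xyz',s["tool_rot"]); R1=Ro.from_euler('xyz',[np.pi,0,yaw])*Ro.from_rotvec([0,tilt,0])
    d=R0.inv().apply(np.array(p)-s["tool_pos"])*1000; r=(R0.inv()*R1).as_rotvec()
    print("shift mm",d.round(1),"rot",r.round(3),"|",np.linalg.norm(d).round(0),np.degrees(np.linalg.norm(r)).round(0))
def st():
    s=robot.observe(); print({k:np.round(s[k],4).tolist() for k in("time","qpos","tool_pos","tool_rot","contact_force","opening","grip_force")}); return s
E
python3 -c "
from h import *
rel([.4655,-.0773,.12],2.025)"
```

```text
shift mm [-468.3 -465.5  106.6] rot [-0.001  0.     0.827] | 669.0 47.0
```

>>> arm_command([
  [[-0.156, -0.155, 0.036], [0, 0, 0.28], 0.06],
  [[-0.156, -0.155, 0.036], [0, 0, 0.28], 0.06],
  [[-0.156, -0.155, 0.036], [0, 0, 0.28], 0.06],
  [[-0.156, -0.155, 0.036], [0, 0, 0.28], 0.06],
  [[-0.156, -0.155, 0.036], [0, 0, 0.28], 0.06],
], squeeze=40)

```text
time: 0.6
tool_pos: [0.2556, 0.3069, 0.1899]
tool_rot: [-3.139, 0.0, 2.57]
contact_force: [0.1, 0.2, 0.6]
opening: 0.0611
grip_force: 0.0
```

```bash
python3 -c "
from h import *
st();rel([.4655,-.0773,.12],2.025)"
```

```text
{'time': 0.6, 'qpos': [0.6845, 0.1519, 1.895, -0.0009, 1.0968, -0.3144], 'tool_pos': [0.2556, 0.3069, 0.1899], 'tool_rot': [-3.1394, 0.0001, 2.57], 'contact_force': [0.068, 0.2069, 0.5693], 'opening': 0.0611, 'grip_force': 0.0}
shift mm [-384.4 -209.4   70.4] rot [-0.002  0.001  0.545] | 443.0 31.0
```

>>> arm_command([
  [[-0.192, -0.105, 0.02], [0, 0, 0.27], 0.06],
  [[-0.192, -0.105, 0.02], [0, 0, 0.27], 0.06],
  [[-0.192, -0.105, 0.02], [0, 0, 0.27], 0.06],
  [[-0.192, -0.105, 0.02], [0, 0, 0.27], 0.06],
  [[-0.192, -0.105, 0.02], [0, 0, 0.27], 0.06],
])

```text
time: 1.1
tool_pos: [0.3615, 0.1148, 0.1704]
tool_rot: [-3.141, 0.001, 2.298]
contact_force: [-0.4, 0.7, 0.4]
opening: 0.0598
grip_force: 0.0
```

```bash
python3 -c "
from h import *
rel([.4655,-.0773,.1],2.025)"
```

```text
shift mm [-212.6  -50.1   70.5] rot [-0.     0.001  0.273] | 230.0 16.0
```

>>> arm_command([
  [[-0.213, -0.05, 0.03], [0, 0, 0.273], 0.06],
  [[-0.213, -0.05, 0.03], [0, 0, 0.273], 0.06],
  [[-0.213, -0.05, 0.03], [0, 0, 0.273], 0.06],
  [[-0.213, -0.05, 0.03], [0, 0, 0.273], 0.06],
  [[-0.213, -0.05, 0.07], [0, 0, 0.273], 0.06],
])

```text
time: 1.6
tool_pos: [0.4703, -0.0787, 0.1032]
tool_rot: [3.134, 0.008, 2.026]
contact_force: [1.4, 0.2, -0.8]
opening: 0.0599
grip_force: 0.0
```

```bash
python3 -c "
from h import *
st();rel([.4655,-.0773,.0205],2.025)
t=shot('top');s=shot('side')
cv2.imwrite('pics/c2.png',np.hstack([crop(t,190,140,90,75,4),crop(s,215,140,90,75,4)]))"
```

```text
{'time': 1.6, 'qpos': [-0.3265, 0.3955, 1.8328, -0.0006, 0.902, -0.7814], 'tool_pos': [0.4703, -0.0787, 0.1032], 'tool_rot': [3.1339, 0.0083, 2.026], 'contact_force': [1.3575, 0.2324, -0.8151], 'opening': 0.0599, 'grip_force': 0.0}
shift mm [ 4.1 -4.3 82.6] rot [0.008 0.008 0.001] | 83.0 1.0
```

View pics/c2.png

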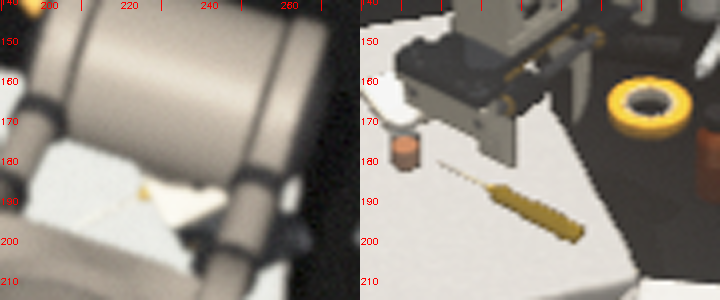

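The side view shows the gripper above the driver, with its handle at about (263,193). The fingers straddle its line. The top view is hidden by the arm.

>>> arm_command([
  [[0, 0, 0.03], [0, 0, 0], 0.06],
  [[0, 0, 0.055], [0, 0, 0], 0.05],
  [[0, 0, 0.07], [0, 0, 0], 0.045],
  [[0, 0, 0.0795], [0, 0, 0], 0.045],
  [[0, 0, 0.0795], [0, 0, 0], 0.045],
])

```text
time: 2.2
tool_pos: [0.4646, -0.0732, 0.021]
tool_rot: [-3.141, -0.001, 2.029]
contact_force: [-0.0, 0.8, -0.1]
opening: 0.0448
grip_force: 0.0
```

>>> arm_command([
  [[0, 0, 0], [0, 0, 0], 0.02],
  [[0, 0, 0], [0, 0, 0], 0.005],
  [[0, 0, 0], [0, 0, 0], 0.0],
  [[0, 0, 0], [0, 0, 0], 0.0],
  [[0, 0, 0], [0, 0, 0], 0.0],
])

```text
time: 2.7
tool_pos: [0.4655, -0.074, 0.0216]
tool_rot: [3.141, 0.001, 2.029]
contact_force: [-0.2, 0.8, 3.1]
opening: 0.0152
grip_force: 40.0
```

>>> arm_command([
  [[0, 0, -0.03], [0, 0, 0], 0.0],
  [[0, 0, -0.07], [0, 0, 0], 0.0],
  [[0, 0, -0.11], [0, 0, 0], 0.0],
  [[0, 0, -0.15], [0, 0, 0], 0.0],
  [[0, 0, -0.17], [0, 0, 0], 0.0],
])

```text
time: 3.2
tool_pos: [0.4662, -0.0743, 0.1947]
tool_rot: [3.138, 0.003, 2.029]
contact_force: [0.4, 0.8, -0.9]
opening: 0.0152
grip_force: 40.0
```

```bash
cat >> h.py <<'E'
M=np.array([.3946,-.2997,.058]);yw=-.564;a=np.radians(36)
f=np.array([np.cos(yw),np.sin(yw),0]);D=f*np.cos(a)+np.array([0,0,-np.sin(a)]);Z=-f*np.sin(a)+np.array([0,0,-np.cos(a)]);Y=np.cross(Z,D)
tipT=np.array([.0905,0,-.005])
def tcp_for_tip(T,tipT=tipT): return T-(tipT[0]*D+tipT[1]*Y+tipT[2]*Z)
E
python3 -c "
from h import *
st();p=tcp_for_tip(M-.045*D);print(p)
rel(p,yw,-a); rel([.40,-.2,.2],yw,0)"
```

```text
{'time': 3.2, 'qpos': [-0.3205, 0.2737, 1.7179, 0.0001, 1.145, -0.7786], 'tool_pos': [0.4662, -0.0743, 0.1947], 'tool_rot': [3.138, 0.0034, 2.0288], 'contact_force': [0.3529, 0.8117, -0.9468], 'opening': 0.0152, 'grip_force': 39.9736}
[ 0.29947227 -0.2395283   0.13359982]
shift mm [ -74.3 -222.9   60.5] rot [ 0.812 -0.23   2.481] | 243.0 150.0
shift mm [ -83.5 -115.    -5.5] rot [ 0.006 -0.003  2.593] | 142.0 149.0
```

>>> arm_command([
  [[-0.03, -0.04, 0], [0, 0, 0.13], 0.0],
  [[-0.05, -0.07, 0], [0, 0, 0.26], 0.0],
  [[-0.07, -0.09, 0], [0, 0, 0.39], 0.0],
  [[-0.08, -0.11, 0], [0, 0, 0.52], 0.0],
  [[-0.083, -0.115, 0], [0, 0, 0.65], 0.0],
])

```text
time: 3.7
tool_pos: [0.3975, -0.2008, 0.1911]
tool_rot: [-3.141, 0.0, 1.371]
contact_force: [-0.7, -0.4, -0.8]
opening: 0.015
grip_force: 40.0
```

>>> arm_command([
  [[0, 0, 0], [0, 0, 0.7], 0.0],
  [[0, 0, 0], [0, 0, 0.7], 0.0],
  [[0, 0, 0], [0, 0, 0.7], 0.0],
  [[0, 0, 0], [0, 0, 0.7], 0.0],
  [[0, 0, 0], [0, 0, 0.7], 0.0],
])

```text
time: 4.2
tool_pos: [0.3986, -0.1992, 0.1911]
tool_rot: [-3.141, -0.0, 0.673]
contact_force: [0.0, -0.2, -0.2]
opening: 0.0153
grip_force: 40.0
```

>>> arm_command([
  [[0, 0, 0], [0, 0, 0.7], 0.0],
  [[0, 0, 0], [0, 0, 0.7], 0.0],
  [[0, 0, 0], [0, 0, 0.7], 0.0],
  [[0, 0, 0], [0, 0, 0.7], 0.0],
  [[0, 0, 0], [0, 0, 0.7], 0.0],
])

```text
time: 4.7
tool_pos: [0.3986, -0.1991, 0.1911]
tool_rot: [-3.141, 0.0, -0.027]
contact_force: [-0.6, -0.1, -0.6]
opening: 0.0156
grip_force: 40.0
```

```bash
python3 -c "
from h import *
st();p=tcp_for_tip(M-.045*D);print(p)
rel(p,yw,-a); rel([.40,-.2,.2],yw,0)"
```

```text
{'time': 4.7, 'qpos': [-0.6357, 0.2332, 1.7852, 0.0001, 1.1236, 0.9619], 'tool_pos': [0.3986, -0.1991, 0.1911], 'tool_rot': [-3.1413, 0.0003, -0.0269], 'contact_force': [-0.621, -0.141, -0.5908], 'opening': 0.0156, 'grip_force': 39.9716}
[ 0.29947227 -0.2395283   0.13359982]
shift mm [-98.   43.1  57.5] rot [ 0.168 -0.613  0.519] | 122.0 47.0
shift mm [ 1.5  0.8 -8.9] rot [-0.     0.     0.537] | 9.0 31.0
```

>>> arm_command([
  [[-0.03, 0.013, 0], [0.034, -0.122, 0.104], 0.0],
  [[-0.06, 0.026, 0], [0.067, -0.245, 0.208], 0.0],
  [[-0.085, 0.037, 0], [0.1, -0.365, 0.31], 0.0],
  [[-0.098, 0.043, 0], [0.134, -0.49, 0.415], 0.0],
  [[-0.098, 0.043, 0.02], [0.168, -0.613, 0.519], 0.0],
])

```text
time: 5.2
tool_pos: [0.2998, -0.2417, 0.1729]
tool_rot: [-3.13, 0.574, -0.512]
contact_force: [0.9, -0.7, -1.6]
opening: 0.0152
grip_force: 40.0
```

```bash
python3 -c "
from h import *
st();p=tcp_for_tip(M-.045*D)
rel(p,yw,-a)"
```

```text
{'time': 5.2, 'qpos': [-0.7711, 0.5017, 1.5819, -0.1289, 1.6191, 1.3461], 'tool_pos': [0.2998, -0.2417, 0.1729], 'tool_rot': [-3.1305, 0.5744, -0.5122], 'contact_force': [0.8775, -0.6521, -1.5732], 'opening': 0.0152, 'grip_force': 39.9707}
shift mm [20.2 -1.4 33.8] rot [ 0.018 -0.054  0.043] | 39.0 4.0
```

>>> arm_command([
  [[0.005, 0, 0.01], [0.018, -0.054, 0.043], 0.0],
  [[0.012, 0, 0.022], [0.018, -0.054, 0.043], 0.0],
  [[0.02, -0.001, 0.034], [0.018, -0.054, 0.043], 0.0],
  [[0.02, -0.001, 0.034], [0.018, -0.054, 0.043], 0.0],
  [[0.02, -0.001, 0.034], [0.018, -0.054, 0.043], 0.0],
])

```text
time: 5.7
tool_pos: [0.2991, -0.238, 0.132]
tool_rot: [-3.137, 0.63, -0.556]
contact_force: [-0.2, -0.6, -0.3]
opening: 0.015
grip_force: 40.0
```

```bash
python3 -c "
from h import *
s=st();p=tcp_for_tip(M-.045*D)
rel(p,yw,-a)
R=Ro.from_euler('xyz',s['tool_rot'])
tp=s['tool_pos']+R.apply(tipT)
print('pred tip',proj('top',tp),proj('side',tp),'mouth',proj('top',M),proj('side',M))
t=shot('top','pics/t3.png');s=shot('side','pics/s3.png')
cv2.imwrite('pics/c3.png',np.hstack([crop(t,275,160,66,75,6),crop(s,225,205,66,75,6)]))"
```

```text
{'time': 5.7, 'qpos': [-0.771, 0.5849, 1.597, -0.1219, 1.5793, 1.3954], 'tool_pos': [0.2991, -0.238, 0.132], 'tool_rot': [-3.1375, 0.6299, -0.5562], 'contact_force': [-0.2464, -0.5955, -0.3192], 'opening': 0.015, 'grip_force': 39.9739}
shift mm [ 0.   1.1 -1.9] rot [0.    0.002 0.006] | 2.0 0.0
pred tip [311.10279612 216.34346597] [254.58852656 237.94535997] mouth [316.99606859 205.32210792] [270.47234429 246.85134133]
```

View pics/c3.png

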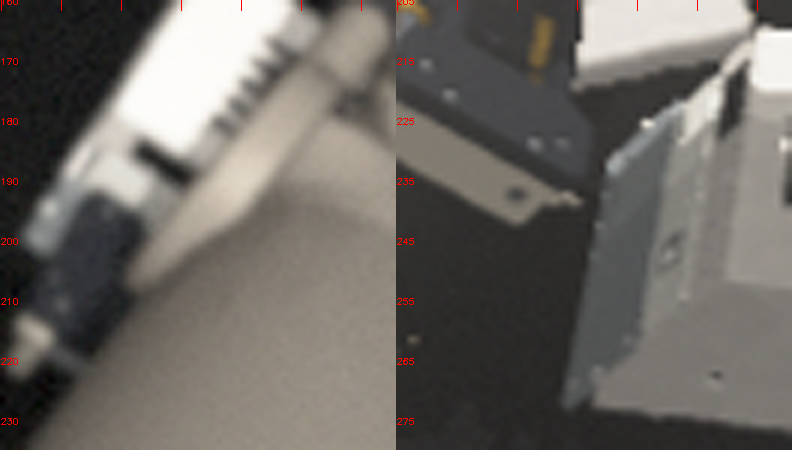

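Side view: the shaft tip is at (254.9,237.6), against a predicted (254.6,237.9). The recess is at (270.3,246.3), against a predicted (270.5,246.9). The arm hides the top view. These agree, so I'll insert.

>>> arm_command([
  [[0.0, 0.001, -0.002], [0, 0.002, 0.006], 0.0],
  [[0.015, 0.001, -0.002], [0, 0.002, 0.006], 0.0],
  [[0.03, 0.001, -0.002], [0, 0.002, 0.006], 0.0],
  [[0.04, 0.001, -0.002], [0, 0.002, 0.006], 0.0],
  [[0.042, 0.001, -0.002], [0, 0.002, 0.006], 0.0],
])

```text
time: 6.3
tool_pos: [0.3291, -0.2578, 0.1074]
tool_rot: [-3.142, 0.629, -0.563]
contact_force: [-1.4, -0.1, 0.1]
opening: 0.0155
grip_force: 40.0
```

```bash
python3 -c "
from h import *
s=st();rel(tcp_for_tip(M+.01*D),yw,-a)
R=Ro.from_euler('xyz',s['tool_rot'])
tp=s['tool_pos']+R.apply(tipT);e=tp-M;print('tip vs mouth mm d,y,z',1e3*e@D,1e3*e@-Y,1e3*e@-Z, proj('side',tp))
s=shot('side','pics/s4.png')
cv2.imwrite('pics/c4.png',crop(s,235,220,60,50,10))"
```

```text
{'time': 6.3, 'qpos': [-0.7599, 0.6704, 1.5082, -0.1151, 1.5824, 1.4097], 'tool_pos': [0.3291, -0.2578, 0.1074], 'tool_rot': [-3.1416, 0.6287, -0.5633], 'contact_force': [-1.4464, -0.1015, 0.0528], 'opening': 0.0155, 'grip_force': 39.9739}
shift mm [11.4  0.4 -0.8] rot [0.    0.    0.001] | 11.0 0.0
tip vs mouth mm d,y,z -1.4332834288266432 0.4824658954400328 -0.8251238219442445 [269.80327427 246.58929918]
```

View pics/c4.png

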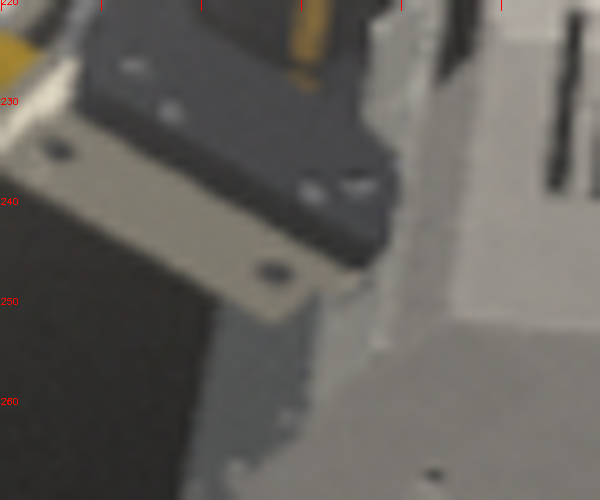

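The gripper covers most of the recess, and the tip shows at about (270.5,247.5), at the mouth as predicted. Next I'll go in by 11 mm, where nothing should resist.

>>> arm_command([
  [[0.003, 0.0005, -0.001], [0, 0, 0], 0.0],
  [[0.006, 0.0005, -0.001], [0, 0, 0], 0.0],
  [[0.009, 0.0005, -0.001], [0, 0, 0], 0.0],
  [[0.0115, 0.0005, -0.001], [0, 0, 0], 0.0],
  [[0.0115, 0.0005, -0.001], [0, 0, 0], 0.0],
])

```text
time: 6.85
tool_pos: [0.3366, -0.2632, 0.1026]
tool_rot: [3.141, 0.627, -0.564]
contact_force: [0.6, 0.4, -0.1]
opening: 0.0149
grip_force: 40.0
```

```bash
cat >> h.py <<'E'
def tipst():
    s=st();R=Ro.from_euler('xyz',s['tool_rot']);tp=s['tool_pos']+R.apply(tipT);e=tp-M
    F=s['contact_force'];print('tip vs mouth mm d,y,z',(1e3*np.array([e@D,e@-Y,e@-Z])).round(1),'force d,y,z',np.round([F@D,F@-Y,F@-Z],1))
E
python3 -c "
from h import *
tipst()"
```

```text
{'time': 6.85, 'qpos': [-0.7579, 0.6897, 1.4832, -0.1138, 1.5871, 1.411], 'tool_pos': [0.3366, -0.2632, 0.1026], 'tool_rot': [3.1413, 0.6275, -0.5637], 'contact_force': [0.6266, 0.3988, -0.0801], 'opening': 0.0149, 'grip_force': 39.974}
tip vs mouth mm d,y,z [ 8.8 -0.1  0.9] force d,y,z [0.3 0.7 0.1]
```

>>> arm_command([
  [[0.004, 0, 0.0005], [0, 0, 0], 0.0],
  [[0.007, 0, 0.0005], [0, 0, 0], 0.0],
  [[0.009, 0, 0.0005], [0, 0, 0], 0.0],
  [[0.011, 0, 0.0005], [0, 0, 0], 0.0],
  [[0.011, 0, 0.0005], [0, 0, 0], 0.0],
])

```text
time: 7.35
tool_pos: [0.3432, -0.2672, 0.0961]
tool_rot: [3.141, 0.63, -0.564]
contact_force: [-4.1, 2.6, 4.7]
opening: 0.0153
grip_force: 40.0
```

```bash
python3 -c "
from h import *
tipst()"
```

```text
{'time': 7.35, 'qpos': [-0.7553, 0.7114, 1.4614, -0.1127, 1.59, 1.4132], 'tool_pos': [0.3432, -0.2672, 0.0961], 'tool_rot': [3.1414, 0.6301, -0.5637], 'contact_force': [-4.1174, 2.5822, 4.6805], 'opening': 0.0153, 'grip_force': 39.9751}
tip vs mouth mm d,y,z [18.9 -0.  -0.1] force d,y,z [-6.7 -0.   0.9]
```

The axial force is 6.7 N, above the 3.8 N the spring gives at its stop, so the button is fully pressed. Now I'll push sideways (reader +y = tool −y).

>>> arm_command([
  [[0, -0.004, 0], [0, 0, 0], 0.0],
  [[0, -0.01, 0], [0, 0, 0], 0.0],
  [[0, -0.017, 0], [0, 0, 0], 0.0],
  [[0, -0.024, 0], [0, 0, 0], 0.0],
  [[0, -0.03, 0], [0, 0, 0], 0.0],
])

```text
time: 7.85
tool_pos: [0.3601, -0.2417, 0.096]
tool_rot: [3.141, 0.628, -0.563]
contact_force: [-4.6, 1.0, 3.2]
opening: 0.0154
grip_force: 40.0
```

```bash
python3 -c "
from h import *
tipst()"
```

```text
{'time': 7.85, 'qpos': [-0.7061, 0.709, 1.4654, -0.0839, 1.5901, 1.4534], 'tool_pos': [0.3601, -0.2417, 0.096], 'tool_rot': [3.1413, 0.6277, -0.5634], 'contact_force': [-4.6214, 1.0033, 3.2054], 'opening': 0.0154, 'grip_force': 40.008}
tip vs mouth mm d,y,z [19.5 30.6  0.4] force d,y,z [-5.5 -1.6 -0. ]
```

>>> arm_command([
  [[0, -0.006, 0], [0, 0, 0], 0.0],
  [[0, -0.013, 0], [0, 0, 0], 0.0],
  [[0, -0.02, 0], [0, 0, 0], 0.0],
  [[0, -0.027, 0], [0, 0, 0], 0.0],
  [[0, -0.033, 0], [0, 0, 0], 0.0],
])

```text
time: 8.35
tool_pos: [0.3781, -0.214, 0.0958]
tool_rot: [3.141, 0.627, -0.563]
contact_force: [-3.7, 0.1, 2.6]
opening: 0.0156
grip_force: 40.0
```

```bash
python3 -c "
from h import *
tipst()"
```

```text
{'time': 8.35, 'qpos': [-0.6529, 0.7095, 1.4641, -0.0526, 1.5927, 1.4971], 'tool_pos': [0.3781, -0.214, 0.0958], 'tool_rot': [3.1414, 0.6267, -0.5634], 'contact_force': [-3.6808, 0.1215, 2.6052], 'opening': 0.0156, 'grip_force': 40.0081}
tip vs mouth mm d,y,z [19.9 63.6  0.6] force d,y,z [-4.1 -1.9  0.2]
```

>>> arm_command([
  [[0.001, -0.004, 0], [0, 0, 0], 0.0],
  [[0.001, -0.009, 0], [0, 0, 0], 0.0],
  [[0.0015, -0.014, 0], [0, 0, 0], 0.0],
  [[0.0015, -0.019, 0], [0, 0, 0], 0.0],
  [[0.0015, -0.022, 0], [0, 0, 0], 0.0],
])

```text
time: 8.85
tool_pos: [0.3897, -0.1963, 0.0952]
tool_rot: [3.14, 0.629, -0.564]
contact_force: [-6.5, -1.1, 4.4]
opening: 0.0152
grip_force: 40.4
```

```bash
python3 -c "
from h import *
tipst()"
```

```text
{'time': 8.85, 'qpos': [-0.6179, 0.714, 1.458, -0.0334, 1.5979, 1.5266], 'tool_pos': [0.3897, -0.1963, 0.0952], 'tool_rot': [3.1397, 0.6291, -0.5644], 'contact_force': [-6.4657, -1.0964, 4.381], 'opening': 0.0152, 'grip_force': 40.3706}
tip vs mouth mm d,y,z [20.6 84.8  0.1] force d,y,z [-6.5 -4.4  0.7]
```

>>> arm_command([
  [[0, -0.001, 0], [0, 0, 0], 0.0],
  [[0, -0.002, 0], [0, 0, 0], 0.0],
  [[0, -0.003, 0], [0, 0, 0], 0.0],
  [[0, -0.003, 0], [0, 0, 0], 0.0],
  [[0, -0.003, 0], [0, 0, 0], 0.0],
])

```text
time: 9.35
tool_pos: [0.3911, -0.1942, 0.0951]
tool_rot: [3.139, 0.629, -0.565]
contact_force: [-6.5, -1.2, 4.1]
opening: 0.0153
grip_force: 40.4
```

```bash
python3 -c "
from h import *
tipst()"
```

```text
{'time': 9.35, 'qpos': [-0.6138, 0.7144, 1.4574, -0.0311, 1.5983, 1.5304], 'tool_pos': [0.3911, -0.1942, 0.0951], 'tool_rot': [3.1393, 0.6292, -0.5649], 'contact_force': [-6.4994, -1.182, 4.0821], 'opening': 0.0153, 'grip_force': 40.3536}
tip vs mouth mm d,y,z [20.6 87.2  0. ] force d,y,z [-6.3 -4.5  0.4]
```

>>> arm_command([
  [[0, 0.002, 0], [0, 0, 0], 0.0],
  [[0, 0.004, 0], [0, 0, 0], 0.0],
  [[-0.01, 0.005, 0], [0, 0, 0], 0.0],
  [[-0.025, 0.005, 0], [0, 0, 0], 0.0],
  [[-0.05, 0.005, 0], [0, 0, 0], 0.0],
])

```text
time: 9.85
tool_pos: [0.3555, -0.1766, 0.1238]
tool_rot: [-3.141, 0.625, -0.564]
contact_force: [-0.1, -0.6, -0.3]
opening: 0.0153
grip_force: 40.0
```

>>> arm_command([
  [[-0.04, 0, -0.04], [0, 0.1, 0], 0.0],
  [[-0.07, 0, -0.07], [0, 0.22, 0], 0.0],
  [[-0.1, 0, -0.1], [0, 0.35, 0], 0.0],
  [[-0.1, 0, -0.1], [0, 0.5, 0], 0.0],
  [[-0.1, 0, -0.1], [0, 0.62, 0], 0.0],
])

```text
time: 10.35
tool_pos: [0.3372, -0.165, 0.2664]
tool_rot: [3.141, -0.006, -0.563]
contact_force: [-0.5, 0.5, 0.1]
opening: 0.0152
grip_force: 40.0
```

```bash
python3 -c "
from h import *
tipst()
t=shot('top','pics/t5.png');s=shot('side','pics/s5.png')
cv2.imwrite('pics/c5.png',np.hstack([crop(t,240,140,95,120,4),crop(s,215,160,105,120,4)]))"
```

```text
{'time': 10.35, 'qpos': [-0.66, 0.0228, 1.8136, 0.0, 1.2991, 1.474], 'tool_pos': [0.3372, -0.165, 0.2664], 'tool_rot': [3.141, -0.006, -0.5633], 'contact_force': [-0.5401, 0.5098, 0.0887], 'opening': 0.0152, 'grip_force': 39.973}
tip vs mouth mm d,y,z [-150.    83.2  155.4] force d,y,z [-0.6  0.1 -0.4]
```

View pics/c5.png

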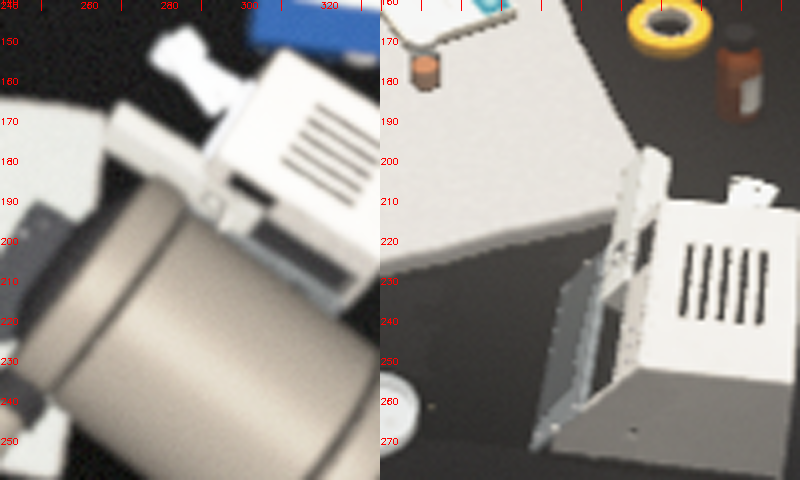

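The recess moved in the top view from (317.5,206) to about (292.6,190.4). The bar sticks out towards (268,166). The white bone-shaped part at about (280–302,147–167) is probably the holder on the carriage.

```bash
python3 -c "
from h import *
O=np.array([.4459,-.3018,0]);ry=-Y
for uv,z in(((292.6,190.4),.058),((284.5,152),.05),((301,165),.05),((268,166.5),.08)):
    p=ray('top',uv,z);print(p,'reader xy mm',1e3*(p-O)@f,1e3*(p-O)@ry)
print('side recess',ray('side',(215+240/4,160+247/4),.058)@ry*1e3-O@ry*1e3)
rel([.4655,-.074,.15],2.029); rel([.4655,-.074,.2],2.029)"
```

```text
[ 0.43727868 -0.2320493   0.058     ] reader xy mm -44.57277767261825 54.33925822845102
[ 0.54797645 -0.21208873  0.05      ] reader xy mm 38.31017179659554 130.38421511659215
[ 0.51015406 -0.25840651  0.05      ] reader xy mm 31.105720967432674 71.02121699769302
[ 0.50248506 -0.16255135  0.08      ] reader xy mm -26.616912727289538 147.93104700943218
side recess 58.40408582236642
shift mm [  62.6 -145.2  115.3] rot [-1.000e-03  1.000e-03 -2.592e+00] | 196.0 149.0
shift mm [  62.6 -145.2   65.3] rot [-1.000e-03  1.000e-03 -2.592e+00] | 171.0 149.0
```

>>> arm_command([
  [[0, 0, 0], [0, 0, -0.7], 0.0],
  [[0, 0, 0], [0, 0, -0.7], 0.0],
  [[0, 0, 0], [0, 0, -0.7], 0.0],
  [[0, 0, 0], [0, 0, -0.7], 0.0],
  [[0, 0, 0], [0, 0, -0.7], 0.0],
])

```text
time: 10.95
tool_pos: [0.3369, -0.165, 0.2637]
tool_rot: [-3.135, 0.007, 0.142]
contact_force: [-1.3, 0.9, 0.1]
opening: 0.0151
grip_force: 40.0
```

>>> arm_command([
  [[0, 0, 0], [0, 0, -0.7], 0.0],
  [[0, 0, 0], [0, 0, -0.7], 0.0],
  [[0, 0, 0], [0, 0, -0.7], 0.0],
  [[0, 0, 0], [0, 0, -0.7], 0.0],
  [[0, 0, 0], [0, 0, -0.7], 0.0],
])

```text
time: 11.45
tool_pos: [0.3369, -0.165, 0.2637]
tool_rot: [-3.132, 0.002, 0.842]
contact_force: [-0.3, 0.2, -0.6]
opening: 0.0148
grip_force: 40.0
```

```bash
python3 -c "
from h import *
st();rel([.4655,-.074,.12],2.029)"
```

```text
{'time': 11.45, 'qpos': [-0.6599, 0.0345, 1.8092, -0.0009, 1.3078, 0.0692], 'tool_pos': [0.3369, -0.165, 0.2637], 'tool_rot': [-3.1319, 0.0015, 0.8419], 'contact_force': [-0.3204, 0.1549, -0.5966], 'opening': 0.0148, 'grip_force': 39.9724}
shift mm [153.8  36.7 143.1] rot [-0.009 -0.004 -1.187] | 213.0 68.0
```

The carriage has travelled 80.3 mm, to its stop. Now I'll return the driver to its place on the foam.

>>> arm_command([
  [[0.03, 0.01, 0], [0.0, 0, -0.14], 0.0],
  [[0.06, 0.015, 0], [0, 0, -0.28], 0.0],
  [[0.09, 0.022, 0], [0, 0, -0.42], 0.0],
  [[0.12, 0.03, 0], [-0.005, -0.002, -0.56], 0.0],
  [[0.15, 0.036, 0], [-0.009, -0.004, -0.7], 0.0],
])

```text
time: 11.95
tool_pos: [0.4653, -0.0768, 0.2627]
tool_rot: [-3.14, 0.003, 1.542]
contact_force: [0.3, -0.7, -0.1]
opening: 0.015
grip_force: 40.0
```

>>> arm_command([
  [[0, 0, 0.02], [0, 0, -0.13], 0.0],
  [[0, 0, 0.05], [0, 0, -0.26], 0.0],
  [[0, 0, 0.08], [0, 0, -0.39], 0.0],
  [[0, 0, 0.1], [0, 0, -0.487], 0.0],
  [[0, 0, 0.1], [0, 0, -0.487], 0.0],
])

```text
time: 12.45
tool_pos: [0.4624, -0.0772, 0.1603]
tool_rot: [-3.135, -0.003, 2.024]
contact_force: [0.1, -0.0, -0.7]
opening: 0.0149
grip_force: 40.0
```

```bash
python3 -c "
from h import *
s=st();rel([.4655,-.074,.0218],2.029)
print(proj('side',s['tool_pos']+Ro.from_euler('xyz',s['tool_rot']).apply(tipT)))
s=shot('side','pics/s6.png')
cv2.imwrite('pics/c6.png',crop(s,205,120,90,85,7))"
```

```text
{'time': 12.45, 'qpos': [-0.3272, 0.3138, 1.7672, -0.0032, 1.0672, -0.7791], 'tool_pos': [0.4624, -0.0772, 0.1603], 'tool_rot': [-3.1348, -0.0027, 2.0242], 'contact_force': [0.0525, -0.0444, -0.658], 'opening': 0.0149, 'grip_force': 39.9717}
shift mm [  1.1   5.2 138.5] rot [-0.007 -0.003 -0.005] | 139.0 0.0
[230.4878234  141.51303201]
```

View pics/c6.png

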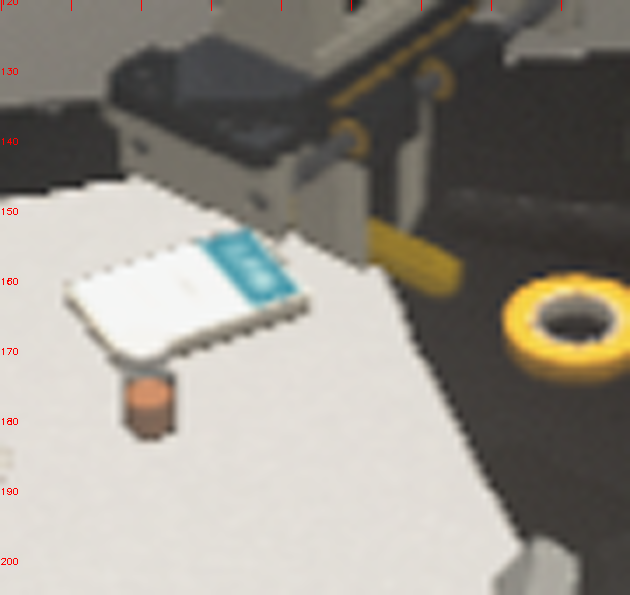

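The handle is still held, with its end at about (270,159). The vial and pack are undisturbed, and the finger hides the tip.

>>> arm_command([
  [[0.001, 0.005, 0.035], [-0.007, -0.003, -0.005], 0.0],
  [[0.001, 0.005, 0.075], [-0.007, -0.003, -0.005], 0.0],
  [[0.001, 0.005, 0.11], [-0.007, -0.003, -0.005], 0.0],
  [[0.001, 0.005, 0.125], [-0.007, -0.003, -0.005], 0.0],
  [[0.001, 0.005, 0.135], [-0.007, -0.003, -0.005], 0.0],
])

```text
time: 13.0
tool_pos: [0.4684, -0.0753, 0.0279]
tool_rot: [3.136, 0.006, 2.026]
contact_force: [0.5, -0.3, -0.3]
opening: 0.0148
grip_force: 40.0
```

>>> arm_command([
  [[0, 0, 0.001], [0, 0, 0], 0.0],
  [[0, 0, 0.002], [0, 0, 0], 0.0],
  [[0, 0, 0.003], [0, 0, 0], 0.0],
  [[0, 0, 0.003], [0, 0, 0], 0.0],
  [[0, 0, 0.003], [0, 0, 0], 0.0],
])

```text
time: 13.5
tool_pos: [0.4679, -0.0752, 0.0261]
tool_rot: [3.135, 0.007, 2.028]
contact_force: [0.1, 0.8, -1.3]
opening: 0.015
grip_force: 40.0
```

>>> arm_command([
  [[0, 0, 0.001], [0, 0, 0], 0.0],
  [[0, 0, 0.002], [0, 0, 0], 0.0],
  [[0, 0, 0.003], [0, 0, 0], 0.0],
  [[0, 0, 0.004], [0, 0, 0], 0.0],
  [[0, 0, 0.004], [0, 0, 0], 0.0],
])

```text
time: 14.0
tool_pos: [0.4676, -0.0751, 0.0217]
tool_rot: [3.136, 0.006, 2.029]
contact_force: [-1.1, -0.5, 2.8]
opening: 0.0154
grip_force: 40.0
```

>>> arm_command([
  [[0, 0, 0], [0, 0, 0], 0.02],
  [[0, 0, 0], [0, 0, 0], 0.03],
  [[0, 0, 0], [0, 0, 0], 0.045],
  [[0, 0, 0], [0, 0, 0], 0.045],
  [[0, 0, -0.02], [0, 0, 0], 0.045],
])

```text
time: 14.5
tool_pos: [0.4659, -0.0746, 0.0399]
tool_rot: [3.139, 0.003, 2.028]
contact_force: [0.7, 0.3, 0.5]
opening: 0.0438
grip_force: 0.0
```

>>> arm_command([
  [[0, 0, -0.05], [0, 0, 0], 0.045],
  [[0, 0, -0.1], [0, 0, 0], 0.045],
  [[0, 0, -0.15], [0, 0, 0], 0.045],
  [[0, 0, -0.18], [0, 0, 0], 0.045],
  [[0, 0, -0.2], [0, 0, 0], 0.045],
])

```text
time: 15.0
tool_pos: [0.4665, -0.0746, 0.2444]
tool_rot: [3.133, 0.009, 2.029]
contact_force: [0.2, -0.2, -1.4]
opening: 0.0449
grip_force: 0.0
```

>>> arm_command([
  [[0.05, -0.02, 0], [0, 0, 0], 0.045],
  [[0.1, -0.04, 0], [0, 0, 0], 0.045],
  [[0.15, -0.06, 0], [0, 0, 0], 0.045],
  [[0.19, -0.08, 0], [0, 0, 0], 0.045],
  [[0.22, -0.1, 0], [0, 0, 0], 0.045],
])

```text
time: 15.5
tool_pos: [0.2768, 0.0798, 0.2394]
tool_rot: [3.136, 0.005, 2.029]
contact_force: [-0.6, -0.2, -0.2]
opening: 0.0451
grip_force: 0.0
```

```bash
python3 -c "
from h import *
st()
t=shot('top','pics/t7.png');s=shot('side','pics/s7.png')
cv2.imwrite('pics/c7.png',np.vstack([np.hstack([crop(t,200,135,100,75,4),crop(s,215,150,100,75,4)]),np.hstack([crop(t,265,135,66,50,6),crop(s,260,180,66,50,6)])[:, :800].copy() if 0 else np.hstack([crop(t,265,140,50,37,8),crop(s,270,187,50,37,8)])]))"
```

```text
{'time': 15.5, 'qpos': [0.0149, -0.1358, 2.0366, -0.0026, 1.2332, -0.442], 'tool_pos': [0.2768, 0.0798, 0.2394], 'tool_rot': [3.1358, 0.0054, 2.0286], 'contact_force': [-0.6059, -0.2075, -0.1812], 'opening': 0.0451, 'grip_force': 0.0}
```

View pics/c7.png

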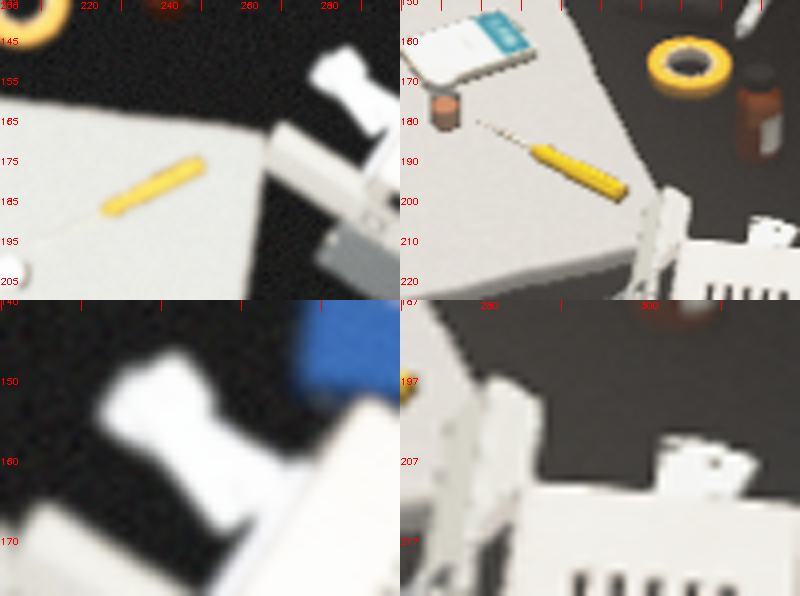

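The driver lies flat on the foam again, with its handle at (237,183) in the top view. The holder sticks out beyond the roof, with top corners at about (277,154) and (287,146) and side corners at (303,204.5) and (314.6,207). I'll measure its outline in reader coordinates.

Run:
```python
from h import *
from scipy.ndimage import map_coordinates
O=np.array([.4459,-.3018,0]);ry=-Y
for n,zs in(("top",(.05,)),("side",(.05,))):
    g=cv2.cvtColor(cv2.imread(f"pics/{n[0]}7.png"),cv2.COLOR_BGR2GRAY).astype(float)
    for z in zs:
        for y in range(74,146,4):
            xs=np.arange(-10,75,1.)
            uv=np.array([proj(n,O+f*x/1e3+ry*y/1e3+np.array([0,0,z])) for x in xs])
            v=map_coordinates(g,[uv[:,1],uv[:,0]],order=1)
            on=xs[v>120]; print(n,y,(on.min(),on.max(),len(on),v.max().round(),v[::6].astype(int).tolist()) if len(on) else None)
```

```text
top 74 (np.float64(-10.0), np.float64(50.0), 61, np.float64(250.0), [239, 241, 242, 242, 242, 246, 249, 249, 246, 217, 122, 98, 77, 77, 71])
top 78 (np.float64(-10.0), np.float64(46.0), 57, np.float64(252.0), [197, 193, 190, 186, 187, 223, 249, 251, 242, 171, 61, 42, 37, 59, 65])
top 82 (np.float64(12.0), np.float64(43.0), 32, np.float64(253.0), [91, 85, 82, 90, 137, 215, 249, 253, 245, 116, 33, 28, 28, 61, 75])
top 86 (np.float64(10.0), np.float64(43.0), 34, np.float64(253.0), [38, 31, 30, 89, 211, 243, 251, 253, 246, 116, 30, 26, 31, 51, 81])
top 90 (np.float64(9.0), np.float64(43.0), 35, np.float64(253.0), [37, 27, 29, 102, 238, 252, 249, 252, 244, 111, 28, 31, 31, 44, 78])
top 94 (np.float64(10.0), np.float64(43.0), 34, np.float64(253.0), [35, 26, 26, 77, 230, 252, 251, 253, 242, 105, 31, 29, 29, 34, 59])
top 98 (np.float64(12.0), np.float64(43.0), 32, np.float64(254.0), [38, 26, 26, 52, 195, 252, 253, 253, 245, 105, 28, 25, 31, 27, 40])
top 102 (np.float64(13.0), np.float64(43.0), 31, np.float64(254.0), [37, 26, 28, 38, 152, 248, 254, 253, 245, 110, 25, 25, 28, 26, 29])
top 106 
[... 3373 characters left out ...]
loat64(23.0), np.float64(55.0), 33, np.float64(245.0), [67, 65, 66, 65, 65, 66, 224, 244, 234, 218, 244, 117, 61, 62, 61])
side 134 (np.float64(23.0), np.float64(55.0), 33, np.float64(245.0), [66, 66, 65, 66, 66, 65, 192, 242, 239, 231, 231, 106, 61, 61, 61])
side 138 (np.float64(25.0), np.float64(49.0), 25, np.float64(241.0), [66, 65, 65, 65, 64, 64, 147, 223, 240, 207, 119, 67, 61, 61, 60])Traceback (most recent call last):
  File "<stdin>", line 9, in <module>
  File "h.py", line 8, in proj
    m=robot.camera_model(n);c=np.array(m["R"])@np.array(X)+np.array(m["t"]);return np.array([m["fx"]*c[0]/c[2]+m["cx"],m["fy"]*c[1]/c[2]+m["cy"]])
ValueError: time passes only in moves, steps and waits
```

Measured: the tongue is centred at reader x of about 32. The holder is turned about 22° on it, with its outer end toward the back. Its inner-front corner is near (10,89) mm and its outer-back corner near (55,131) mm in reader x,y. That diagonal is about 62 mm against 64.6 mm nominal. The centre is about (32.5,109.5).

```bash
cat >> h.py <<'E'
import functools
O=np.array([.4459,-.3018,0]);ry=-Y
H=O+f*.0325+ry*.1095
E
python3 -c "
from h import *
print(H)
rel([H[0],H[1],.18],.614)"
```

```text
[ 0.53190204 -0.22663252  0.        ]
shift mm [-389.    93.3   61.6] rot [0.007 0.    1.418] | 405.0 81.0
```

>>> arm_command([
  [[-0.194, 0.047, 0.0], [0.003, 0, 0.73], 0.034],
  [[-0.194, 0.047, 0.0], [0.003, 0, 0.73], 0.034],
  [[-0.194, 0.047, 0.0], [0.003, 0, 0.73], 0.034],
  [[-0.194, 0.047, 0.0], [0.003, 0, 0.73], 0.034],
  [[-0.194, 0.047, 0.0], [0.003, 0, 0.73], 0.034],
])

```text
time: 16.1
tool_pos: [0.4103, -0.0792, 0.2404]
tool_rot: [3.134, 0.003, 1.288]
contact_force: [-0.0, 1.2, 0.2]
opening: 0.034
grip_force: 0.0
```

```bash
python3 -c "
from h import *
rel([H[0],H[1],.18],.614)"
```

```text
shift mm [-107.5  157.4   61.9] rot [0.008 0.    0.674] | 200.0 39.0
```

>>> arm_command([
  [[-0.1075, 0.157, 0.06], [0.008, 0, 0.674], 0.034],
  [[-0.1075, 0.157, 0.06], [0.008, 0, 0.674], 0.034],
  [[-0.1075, 0.157, 0.06], [0.008, 0, 0.674], 0.034],
  [[-0.1075, 0.157, 0.06], [0.008, 0, 0.674], 0.034],
  [[-0.1075, 0.157, 0.06], [0.008, 0, 0.674], 0.034],
])

```text
time: 16.6
tool_pos: [0.5309, -0.2249, 0.1771]
tool_rot: [-3.136, 0.003, 0.616]
contact_force: [-0.8, 1.5, 0.3]
opening: 0.034
grip_force: 0.0
```

>>> arm_command([
  [[0, 0, 0.02], [0, 0, 0], 0.034],
  [[0, 0, 0.04], [0, 0, 0], 0.034],
  [[0, 0, 0.06], [0, 0, 0], 0.034],
  [[0, 0, 0.08], [0, 0, 0], 0.034],
  [[0, 0, 0.08], [0, 0, 0], 0.034],
])

```text
time: 17.1
tool_pos: [0.5277, -0.22, 0.099]
tool_rot: [-3.134, 0.003, 0.624]
contact_force: [-0.1, 0.7, -1.0]
opening: 0.0342
grip_force: 0.0
```

```bash
python3 -c "
from h import *
st();rel([H[0],H[1],.0385],.614)
t=shot('top','pics/t8.png');s=shot('side','pics/s8.png')
cv2.imwrite('pics/c8.png',np.hstack([crop(t,255,120,65,70,6),crop(s,270,160,65,70,6)]))"
```

```text
{'time': 17.1, 'qpos': [-0.5293, 0.5573, 1.5547, 0.0004, 1.0375, 0.4172], 'tool_pos': [0.5277, -0.22, 0.099], 'tool_rot': [-3.1343, 0.0029, 0.6242], 'contact_force': [-0.0908, 0.6639, -1.0005], 'opening': 0.0342, 'grip_force': 0.0}
shift mm [-0.3  8.2 60.5] rot [-0.007  0.003  0.01 ] | 61.0 1.0
```

View pics/c8.png

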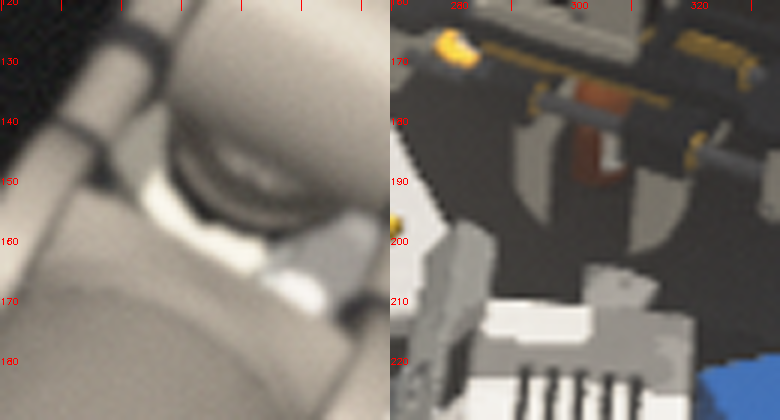

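Side view: the open fingers are at columns 293–297 and 310–318, just above the holder (303–314,205). The TCP is still 8 mm off sideways, so I'll correct that before going down.

>>> arm_command([
  [[0, 0.004, 0], [-0.007, 0.003, 0.01], 0.034],
  [[0, 0.008, 0.01], [-0.007, 0.003, 0.01], 0.034],
  [[0, 0.008, 0.03], [-0.007, 0.003, 0.01], 0.034],
  [[0, 0.008, 0.03], [-0.007, 0.003, 0.01], 0.034],
  [[0, 0.008, 0.03], [-0.007, 0.003, 0.01], 0.034],
])

```text
time: 17.7
tool_pos: [0.5339, -0.2269, 0.072]
tool_rot: [3.137, -0.002, 0.614]
contact_force: [1.0, -0.1, 0.2]
opening: 0.0339
grip_force: 0.0
```

```bash
python3 -c "
from h import *
st();rel([H[0],H[1],.0385],.614)"
```

```text
{'time': 17.7, 'qpos': [-0.5342, 0.5981, 1.5671, 0.0005, 0.9713, 0.4219], 'tool_pos': [0.5339, -0.2269, 0.072], 'tool_rot': [3.1371, -0.0024, 0.6144], 'contact_force': [0.9593, -0.0779, 0.1975], 'opening': 0.0339, 'grip_force': 0.0}
shift mm [-1.6 -1.6 33.5] rot [ 0.004 -0.002  0.   ] | 34.0 0.0
```

>>> arm_command([
  [[-0.0015, -0.0015, 0.005], [0, 0, 0], 0.034],
  [[-0.0015, -0.0015, 0.01], [0, 0, 0], 0.034],
  [[-0.0015, -0.0015, 0.015], [0, 0, 0], 0.034],
  [[-0.0015, -0.0015, 0.02], [0, 0, 0], 0.034],
  [[-0.0015, -0.0015, 0.022], [0, 0, 0], 0.034],
])

```text
time: 18.2
tool_pos: [0.5317, -0.2264, 0.0494]
tool_rot: [3.138, -0.002, 0.615]
contact_force: [0.4, 0.0, 0.5]
opening: 0.0339
grip_force: 0.0
```

>>> arm_command([
  [[0, 0, 0.003], [0, 0, 0], 0.034],
  [[0, 0, 0.006], [0, 0, 0], 0.034],
  [[0, 0, 0.009], [0, 0, 0], 0.034],
  [[0, 0, 0.0115], [0, 0, 0], 0.034],
  [[0, 0, 0.0115], [0, 0, 0], 0.034],
])

```text
time: 18.7
tool_pos: [0.5318, -0.2265, 0.0381]
tool_rot: [3.137, -0.002, 0.614]
contact_force: [0.3, 0.1, -0.3]
opening: 0.0334
grip_force: 0.0
```

No contact so far. Now I'll close gently.

>>> arm_command([
  [[0, 0, 0], [0, 0, 0], 0.026],
  [[0, 0, 0], [0, 0, 0], 0.022],
  [[0, 0, 0], [0, 0, 0], 0.015],
  [[0, 0, 0], [0, 0, 0], 0.01],
  [[0, 0, 0], [0, 0, 0], 0.01],
], squeeze=15)

```text
time: 19.2
tool_pos: [0.5321, -0.2268, 0.0386]
tool_rot: [3.136, -0.003, 0.615]
contact_force: [1.1, -2.2, -1.7]
opening: 0.0256
grip_force: 12.9
```

>>> arm_command([
  [[0, 0, 0], [0, 0, 0], 0.01],
  [[0, 0, 0], [0, 0, 0], 0.01],
  [[0, 0, 0], [0, 0, 0], 0.01],
  [[0, 0, 0], [0, 0, 0], 0.01],
  [[0, 0, 0], [0, 0, 0], 0.01],
], squeeze=25)

```text
time: 19.7
tool_pos: [0.5321, -0.2267, 0.0386]
tool_rot: [3.136, -0.003, 0.615]
contact_force: [1.8, -2.1, -0.6]
opening: 0.025
grip_force: 21.8
```

>>> arm_command([
  [[0, 0, -0.004], [0, 0, 0], 0.01],
  [[0, 0, -0.008], [0, 0, 0], 0.01],
  [[0, 0, -0.014], [0, 0, 0], 0.01],
  [[0, 0, -0.02], [0, 0, 0], 0.01],
  [[0, 0, -0.03], [0, 0, 0], 0.01],
])

```text
time: 20.2
tool_pos: [0.5317, -0.2263, 0.0693]
tool_rot: [3.137, -0.003, 0.614]
contact_force: [0.4, 0.2, 0.1]
opening: 0.0233
grip_force: 24.9
```

>>> arm_command([
  [[0, 0, -0.03], [0, 0, 0], 0.01],
  [[0, 0, -0.06], [0, 0, 0], 0.01],
  [[0, 0, -0.09], [0, 0, 0], 0.01],
  [[0, 0, -0.1], [0, 0, 0], 0.01],
  [[0, 0, -0.1], [0, 0, 0], 0.01],
])

```text
time: 20.7
tool_pos: [0.5321, -0.2266, 0.1706]
tool_rot: [3.133, -0.004, 0.615]
contact_force: [-0.3, -0.3, -1.4]
opening: 0.0234
grip_force: 24.9
```

```bash
python3 -c "
from h import *
st();rel([.4507,.0905,.15],.03)
t=shot('top','pics/t9.png');s=shot('side','pics/s9.png')
cv2.imwrite('pics/c9.png',np.hstack([crop(t,255,120,65,80,6),crop(s,260,135,65,80,6)]))"
```

```text
{'time': 20.7, 'qpos': [-0.5354, 0.4813, 1.4664, 0.0004, 1.1843, 0.4208], 'tool_pos': [0.5321, -0.2266, 0.1706], 'tool_rot': [3.133, -0.0043, 0.6145], 'contact_force': [-0.3112, -0.2871, -1.3534], 'opening': 0.0234, 'grip_force': 24.944}
shift mm [ 116.3 -306.2   18.5] rot [ 0.007 -0.007  0.585] | 328.0 33.0
```

View pics/c9.png

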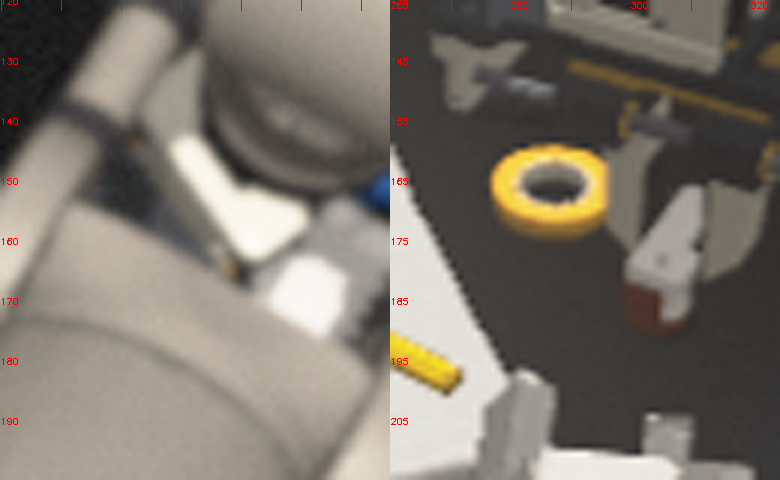

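The side view shows the holder gripped, with its near end at about (304.6,180.6), and the tongue below is empty. I'll work out its offset from the TCP along tool x.

```bash
python3 -c "
from h import *
s=robot.observe();R=Ro.from_euler('xyz',s['tool_rot'])
for px in((304.6,180.6),(299,178.5),(310,183)):
    print((R.inv().apply(ray('side',px,.182)-s['tool_pos'])*1e3).round(1))
for px in((287.5,142.5),(297,164)):
    print('top',(R.inv().apply(ray('top',px,.182)-s['tool_pos'])*1e3).round(1))"
```

```text
[-31.    6.  -14.4]
[-30.2  -8.9 -14.5]
[-33.   20.6 -14.4]
top [ 25.6  -6.1 -14.3]
top [-32.1 -19.  -14.5]
```

>>> arm_command([
  [[0.02, -0.05, 0], [0, 0, 0.12], 0.01],
  [[0.04, -0.1, 0], [0, 0, 0.24], 0.01],
  [[0.06, -0.15, 0], [0, 0, 0.36], 0.01],
  [[0.075, -0.19, 0], [0, 0, 0.48], 0.01],
  [[0.09, -0.23, 0], [0.007, -0.007, 0.585], 0.01],
])

```text
time: 21.3
tool_pos: [0.4702, 0.0156, 0.166]
tool_rot: [-3.139, 0.007, 0.025]
contact_force: [1.4, -0.2, -0.0]
opening: 0.0235
grip_force: 24.9
```

```bash
python3 -c "
from h import *
st();rel([.4507,.0905,.15],.03)"
```

```text
{'time': 21.3, 'qpos': [-0.131, 0.3099, 1.7548, 0.0017, 1.0845, 1.4144], 'tool_pos': [0.4702, 0.0156, 0.166], 'tool_rot': [-3.1389, 0.0074, 0.0246], 'contact_force': [1.3899, -0.1523, -0.0202], 'opening': 0.0235, 'grip_force': 24.9392}
shift mm [-17.5 -75.3  16.3] rot [-0.003  0.007 -0.005] | 79.0 1.0
```

>>> arm_command([
  [[-0.0165, -0.04, 0.0], [-0.003, 0.007, -0.005], 0.01],
  [[-0.0165, -0.075, 0.0], [-0.003, 0.007, -0.005], 0.01],
  [[-0.0165, -0.075, 0.03], [-0.003, 0.007, -0.005], 0.01],
  [[-0.0165, -0.075, 0.06], [-0.003, 0.007, -0.005], 0.01],
  [[-0.0165, -0.075, 0.085], [-0.003, 0.007, -0.005], 0.01],
])

```text
time: 21.8
tool_pos: [0.4515, 0.0887, 0.0802]
tool_rot: [3.141, 0.0, 0.036]
contact_force: [0.9, 0.9, -1.2]
opening: 0.0233
grip_force: 24.9
```

>>> arm_command([
  [[0, 0, 0.01], [0, 0, 0], 0.01],
  [[0, 0, 0.02], [0, 0, 0], 0.01],
  [[0, 0, 0.03], [0, 0, 0], 0.01],
  [[0, 0, 0.03], [0, 0, 0], 0.01],
  [[0, 0, 0.03], [0, 0, 0], 0.01],
])

```text
time: 22.3
tool_pos: [0.4537, 0.0881, 0.0532]
tool_rot: [3.141, -0.004, 0.034]
contact_force: [-0.3, 0.3, -0.9]
opening: 0.0238
grip_force: 24.9
```

```bash
python3 -c "
from h import *
st();rel([.4515,.0905,.033],.03)"
```

```text
{'time': 22.3, 'qpos': [0.0264, 0.4593, 1.9145, -0.0014, 0.764, 1.564], 'tool_pos': [0.4537, 0.0881, 0.0532], 'tool_rot': [3.1406, -0.0038, 0.0343], 'contact_force': [-0.298, 0.2566, -0.8737], 'opening': 0.0238, 'grip_force': 24.944}
shift mm [-2.2 -2.5 20.2] rot [ 0.001 -0.004  0.004] | 20.0 0.0
```

>>> arm_command([
  [[-0.002, -0.0025, 0.006], [0, -0.004, 0.004], 0.01],
  [[-0.002, -0.0025, 0.012], [0, -0.004, 0.004], 0.01],
  [[-0.002, -0.0025, 0.017], [0, -0.004, 0.004], 0.01],
  [[-0.002, -0.0025, 0.02], [0, -0.004, 0.004], 0.01],
  [[-0.002, -0.0025, 0.02], [0, -0.004, 0.004], 0.01],
])

```text
time: 22.8
tool_pos: [0.451, 0.0906, 0.0324]
tool_rot: [3.141, 0.002, 0.03]
contact_force: [-0.9, 0.4, -0.4]
opening: 0.0234
grip_force: 24.9
```

>>> arm_command([
  [[0, 0, 0.0005], [0, 0, 0], 0.01],
  [[0, 0, 0.001], [0, 0, 0], 0.01],
  [[0, 0, 0.0015], [0, 0, 0], 0.01],
  [[0, 0, 0.002], [0, 0, 0], 0.01],
  [[0, 0, 0.002], [0, 0, 0], 0.01],
])

```text
time: 23.3
tool_pos: [0.4515, 0.0906, 0.0313]
tool_rot: [3.141, 0.0, 0.031]
contact_force: [-1.0, -0.4, 4.8]
opening: 0.0232
grip_force: 27.4
```

Contact force is 4.8 N, so the fingertips are at the pack surface. I'll ease up slightly and open.

>>> arm_command([
  [[0, 0, -0.0005], [0, 0, 0], 0.01],
  [[0, 0, -0.0005], [0, 0, 0], 0.023],
  [[0, 0, -0.0005], [0, 0, 0], 0.026],
  [[0, 0, -0.0005], [0, 0, 0], 0.034],
  [[0, 0, -0.0005], [0, 0, 0], 0.04],
], squeeze=5)

```text
time: 23.8
tool_pos: [0.4514, 0.0906, 0.0313]
tool_rot: [3.141, 0.001, 0.03]
contact_force: [0.3, 0.2, 0.3]
opening: 0.0371
grip_force: 0.3
```

>>> arm_command([
  [[0, 0, -0.01], [0, 0, 0], 0.04],
  [[0, 0, -0.03], [0, 0, 0], 0.04],
  [[0, 0, -0.07], [0, 0, 0], 0.04],
  [[0, 0, -0.11], [0, 0, 0], 0.04],
  [[0, 0, -0.15], [0, 0, 0], 0.04],
])

```text
time: 24.3
tool_pos: [0.451, 0.0908, 0.1835]
tool_rot: [3.141, 0.001, 0.031]
contact_force: [1.0, -0.0, -0.8]
opening: 0.0399
grip_force: 0.0
```

>>> arm_command([
  [[-0.05, 0, 0], [0, 0, 0], 0.04],
  [[-0.1, 0, 0], [0, 0, 0], 0.04],
  [[-0.13, -0.03, 0], [0, 0, 0], 0.04],
  [[-0.13, -0.07, 0], [0, 0, 0], 0.04],
  [[-0.13, -0.1, 0], [0, 0, 0], 0.04],
])

```text
time: 24.8
tool_pos: [0.3176, 0.1881, 0.1825]
tool_rot: [3.142, -0.001, 0.03]
contact_force: [0.4, 0.7, 1.0]
opening: 0.0401
grip_force: 0.0
```

```bash
python3 -c "
from h import *
st()
t=shot('top','pics/t10.png');s=shot('side','pics/s10.png')
cv2.imwrite('pics/c10.png',np.vstack([np.hstack([crop(t,150,150,100,65,4),crop(s,190,145,100,65,4)]),np.hstack([crop(t,225,140,100,75,4),crop(s,240,185,100,75,4)])]))"
```

```text
{'time': 24.8, 'qpos': [0.3266, 0.1031, 1.9775, -0.0006, 1.0597, 1.8676], 'tool_pos': [0.3176, 0.1881, 0.1825], 'tool_rot': [3.1415, -0.0014, 0.03], 'contact_force': [0.391, 0.659, 1.0151], 'opening': 0.0401, 'grip_force': 0.0}
```

View pics/c10.png

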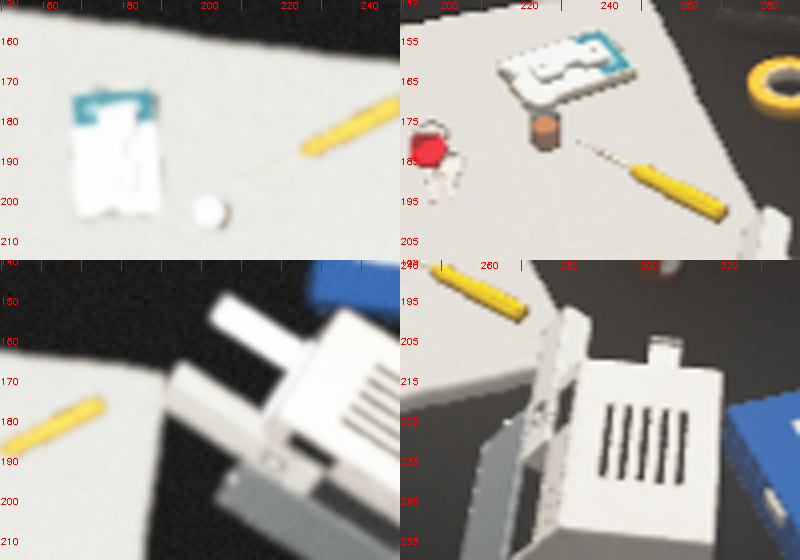

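Top view: the holder lies on the pack at columns 174–185, with its far end at about row 174. Side view: it lies flat on the pack and the driver lies flat on the foam. The carriage is out and its tongue is empty. I'll check the centring in numbers.

```bash
python3 -c "
from h import *
np.set_printoptions(precision=4,suppress=True)
c=lambda x,y:(190+(x-400)/4-.4,145+y/4-.4)
for n,p in(('near-left',(533,76)),('near-right',(545,84)),('far-left',(588,36)),('far-right',(622,66)),('far',(606,42))):
    print(n,ray('side',c(*p),.039))
t=cv2.imread('pics/t10.png');s=cv2.imread('pics/s10.png')
from scipy.ndimage import map_coordinates
for n,im in(('top',t),('side',s)):
    g=im[:,:,2].astype(float)
    for y in (.0785,.0845,.0905,.0965,.1025):
        xs=np.arange(.39,.512,.005);uv=[proj(n,[x,y,.039]) for x in xs[:]]
        print(n,y,map_coordinates(g,[[u[1] for u in uv],[u[0] for u in uv]],order=1).astype(int).tolist())
"
```

```text
near-left [0.4198 0.0808 0.039 ]
near-right [0.4243 0.0672 0.039 ]
far-left [0.4782 0.1106 0.039 ]
far-right [0.4865 0.062  0.039 ]
far [0.4879 0.0967 0.039 ]
top 0.0785 [234, 233, 233, 234, 250, 253, 250, 246, 249, 248, 249, 251, 252, 252, 248, 243, 236, 223, 225, 201, 132, 199, 235, 234, 234]
top 0.0845 [234, 234, 233, 234, 250, 253, 252, 251, 251, 252, 253, 248, 244, 243, 246, 252, 253, 252, 250, 210, 131, 207, 238, 234, 233]
top 0.0905 [234, 233, 231, 219, 236, 252, 253, 252, 251, 252, 253, 253, 253, 253, 253, 253, 252, 251, 248, 190, 117, 205, 237, 234, 234]
top 0.0965 [234, 234, 231, 216, 233, 252, 253, 252, 253, 253, 252, 253, 253, 253, 253, 253, 252, 252, 244, 167, 110, 185, 231, 234, 234]
top 0.1025 [234, 233, 230, 230, 248, 253, 253, 253, 252, 253, 253, 253, 253, 253, 253, 251, 237, 222, 218, 144, 111, 177, 223, 234, 233]
side 0.0785 [227, 225, 169, 235, 245, 245, 222, 216, 234, 229, 225, 212, 184, 150, 173, 213, 211, 215, 209, 155, 101, 196, 228, 227, 228]
side 0.0845 [227, 223, 154, 186, 237, 245, 220, 239, 243, 245, 245, 241, 212, 197, 210, 244, 245, 244, 243, 171, 119, 184, 226, 227, 228]
side 0.0905 [228, 210, 142, 176, 225, 244, 227, 234, 215, 238, 245, 245, 244, 245, 242, 245, 241, 205, 240, 164, 130, 197, 226, 227, 228]
side 0.0965 [228, 198, 145, 199, 243, 246, 241, 243, 244, 245, 246, 246, 246, 246, 246, 246, 244, 235, 239, 152, 132, 205, 226, 227, 228]
side 0.1025 [227, 227, 203, 237, 245, 245, 244, 245, 245, 245, 246, 245, 246, 245, 245, 241, 189, 204, 206, 123, 120, 217, 227, 227, 227]
```

The holder spans x of about 0.421–0.483, so its centre is about 0.452 against 0.451 for the pack. Its y centre is about 0.091. It is centred and flat, and the gripper is clear.

```bash
python3 -c "
from cell import robot
print(robot.hand_in())"
```

```text
the job is handed in; nothing more can be done
None
```

I handed the job in at 24.9 s: the carriage is out to its stop (80.3 mm measured), the screwdriver lies flat on the foam, and the holder lies flat on the middle of the tissue pack, about 1 mm off centre, after dropping the last 3–4 mm onto it.

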